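Sort two module housings and clamp the good one with three lever clicks

ROBOT

A 6-joint arm with a two-finger parallel gripper is mounted at the origin on a cart in front of the work surface, level with it; the furniture and walls round the work are solid. World frame = base frame: x ahead of the robot, y to its left, z up, the work surface at z = 0. Lengths are in m, angles in rad, forces in N, time in s.
With the tool pointing down it reaches from about 0.3 to 0.775 m from the base axis. Payload 14.6 kg.
Tool frame: the origin (TCP) lies at the centre of the arm's flange, where the gripper is bolted on; the fingertips stand 199 mm ahead of it and the grasp point (between the pads) lies 180 mm ahead of it; z points along the fingers, y is the direction in which the jaws open and shut (so a half turn about z gives the same grasp; the last joint's range is limited). The gripper opens to 94 mm and grips with 3 to 60 N. Pads are 16 mm wide; open, the fingers measure 119 mm over their backs; the gripper's body (75 mm by 177 mm) begins 78 mm behind the grasp point.
Start: joints at [1.071, 0.3, 1.521, -0, 1.321, -0.067], TCP at [0.231, 0.499, 0.405] pointing down, gripper open.
Joint ranges: [-3.03, 3.03], [-0.79, 2.21], [0.23, 2.52], [-1.04, 4.18], [0, 3.07], [-2.55, 2.55]. Speed limits (rad/s): [2.22, 2.22, 2.57, 3.14, 3.14, 3.14].

INTERFACE

Orientations are given as a 3x3 rotation matrix whose columns are the frame's x, y, z axes.
In Python, from cell import r, planner, telemetry, vision, close_job, nets gives the robot as it stands. Calls block until the motion is done:
- r.goto(position, orientation): joint-space move of the TCP to a pose.
- r.move_linear(position, frame=None, feed=0.15, threshold=None): straight line of the TCP; frame=None keeps the orientation; feed is the mean speed in m/s. With threshold (N) it stops when the force on the tool has changed by that much, and returns True; else False.
- r.movej(angles): joint-space move.
- r.command_gripper(opening, effort=None): opening from 0.0 (shut) to 1.0 (fully open); effort is the grip in N (None keeps the last); returns when the fingers have stopped.
- r.sleep(seconds).
- planner.solve_ik(position, orientation): joint angles nearest the present ones, or None.
- telemetry.get_obs(): the state.
- vision.get_image(name): name is "side" or "top"; returns the picture (400x640x3 uint8, blue, green, red); there is no depth.
- vision.camera_info(name): a dict with "fx", "fy", "cx", "cy" (pixels), "position" and "attitude" of the camera in the world. Camera axes: x right, y down, z forward; pixel columns grow to the right and rows downward; lengths in m; the calibration is good to about 2 mm. A picture is of the moment at which its call begins. camera_info takes no time and is no camera call.
A pose or a line that the arm cannot do raises r.Unreachable and nothing moves.
- close_job(): hands the job in, once; it reports no verdict.
Trained networks look in the newest picture that a camera, given by its name, has taken for a name from the list of things; names that differ only in an ending like _2 or _b are one class to them, and where a whole thing is asked for, a point or a joint stands for the part that bears it (a point fixed in the world has none). Each returns a list of dicts, best first, with "confidence" (0 to 1); they miss things now and then, are a little off and sometimes report something else, mostly with a low value. They report only what shows in the picture. A call takes as long as a camera call. They do not tell look-alikes from the thing itself.
- nets.look_for(camera, label): "xy" ([column, row] as shares, 0 to 1, of the picture: columns of its width, rows of its height, amid what is visible of it).
The state is a dict: "time_s": time; "qpos": joint angles; "joint_velocities": joint speeds; "effort": joint torques, N m; "position": TCP position; "tool_rot": TCP orientation; "ft_force": force on the tool from outside, world axes, zero at the start; "torque": the same for the moment, N m; "opening": opening from 0.0 (shut) to 1.0 (fully open).
Only numpy, scipy, OpenCV 4.12 (cv2) and the standard library are available. Lean on these libraries where they do the work, as an engineer would, in place of code of your own. Each camera call takes 0.05 s, during which the arm holds its last target.

TASK

Sort the two upright module housings: set the one with the bar-shaped tag down in the small reject nest, and the one with the round tag lengthwise in the nest of the clamping fixture. Only then swing the fixture's sprung click lever counter-clockwise (seen from above) exactly three clicks from its home stop, counting them by feel, to clamp the housing; a fourth click would crush it. The lever springs back if let go, so finish while holding it there, and leave the oil bottle, the stepped steel block and the wooden stamp where they stand.

Things in the scene. Friction and masses are not known exactly. Their poses are not given: they have to be found in the camera images.
- good_housing_center (a point): Centre (half-way up) of the loose good housing: black box 44 (x) x 26 (y) x 30 (z) mm, 60 g, with a round aluminium tag, 17 mm across and 2.5 mm high, raised in the middle of its lid. It stands upright on the bench, so its underside is 15 mm below this point. Either way round is the same. Grip it across its 26 mm width.
- bad_housing_center (a point): Centre (half-way up) of the loose bad housing: the same 44 x 26 x 30 mm black box, but the raised aluminium tag on its lid is a bar, 28 x 6 mm along x, 2.5 mm high.
- good_housing: The good housing as a body (origin at the centre of its underside, x along its 44 mm length, z up).
- bad_housing: The bad housing as a body (origin at the centre of its underside, x along its 44 mm length, z up).
- reject_nest: Reject nest: flat aluminium tray, 64 (x) x 45 (y) mm outside, fixed to the bench. Origin at the centre of its underside. Its pocket is 52 (x) x 33 (y) mm, floor 4 mm above the bench, rim 10 mm above the bench.
- fixture: Clamping fixture, fixed to the bench: aluminium base 10 mm thick, 84 mm wide (y), 154 mm long. Origin at bench level under the lever's axis; x points from the lever's axis to the nest (and away from the robot, roughly), z up.
- nest (a point): Centre of the floor of the fixture's nest, 80 mm from the lever's axis, 10 mm above the bench; x along the nest, away from the lever. Nest 31 mm wide (y); along x a stop wall (14 mm high) stands at +25.5 mm and, lever at home, the jaw pad (16 mm high) at -26.5 mm. Side walls 5 mm high, 6 mm thick. Clamping pushes the housing against the stop wall: its centre then lies 3.5 mm on the +x side.
- pivot (a point): A point on the lever's vertical axis, 36 mm above the bench.
- knob (a point): Grip post at the end of the lever: upright black round sleeve that spins freely, 16 mm thick, 66 mm from the lever's axis, from 33 to 63 mm above the bench (lever arm under it down to 27 mm). This point is half-way up it, 48 mm above the bench. It moves with the lever; its x axis turns with the lever and is parallel to the fixture's x axis at home.
- lever (a joint): Lever angle (rad), 0 at the home stop, counter-clockwise from above; there the post lies 2.705 rad from the fixture's x axis. A spring always pushes it home. A click is a ball dropping over a rib into a groove: the push at the post falls to 4 to 7 N, then climbs to 11 to 17 N against the next rib. Ribs are 0.18 rad apart, the first crest at 0.10 to 0.22, each groove 0.09 past its crest.
- index_plate: Round ribbed steel plate, 82 mm across, under the lever, that makes the clicks; fixed, 10 mm above the bench on the lever's axis. The n-th crest (n = 1 to 5) is met when the x axis of the grip post has turned 0.10 + 0.18 (n - 1) rad counter-clockwise from this plate's x axis; three clicks done means past crest 3, best in the groove 0.09 rad beyond it, and short of crest 4.
- jaw_pad: Sprung steel pad of the jaw between lever and nest, 24 mm wide, driven 20 mm per rad of lever angle towards the nest (origin at bench level on the lever's axis when at home). It reaches the housing and squeezes it with a few N by the third click.
- magnifier_b: Fixed magnifier lamp clamped to the bench's front edge, left of the work; keep the arm clear of it. Its post rises from about (0.25, 0.12) and its spring arm runs from (0.30, 0.14) to (0.61, 0.27) (x, y in m), top 0.40 m above the bench, to the lamp head over (0.72, 0.40). Coming from the left, pass over it with the fingers 0.5 m or more above the bench.
- oil_bottle: Bystander: small bottle, 29 mm across, 66 mm high; origin at its underside.
- step_block: Bystander: stepped steel block 23 x 48 x 30 mm; origin at its underside.
- stamp: Bystander: wooden stamp, 23 mm across, 53 mm high; origin at its underside.
Not all that is in view belongs to the job. Leave any pink look-alike of the bad_housing alone.

How it is judged:
On the way:
1. both housings lie released in their nests, the lever still at home (x of good_housing_center in the frame of nest between -0.0055 and 0.0055 m and y of good_housing_center in the frame of nest between -0.004 and 0.004 m and z of good_housing_center in the frame of nest between 0.012 and 0.018 m and angle between each of good_housing_center, bad_housing_center's own z axis and vertical below 0.1 rad and angle between the x axis of good_housing_center and the x axis of nest, either way round below 0.15 rad and x of bad_housing_center in the frame of reject_nest between -0.0065 and 0.0065 m and y of bad_housing_center in the frame of reject_nest between -0.0065 and 0.0065 m and z of bad_housing_center in the frame of reject_nest between 0.016 and 0.022 m and linear speed of each of good_housing, bad_housing below 0.01 m/s and value of joint lever below 0.06 rad and contact force between the fingers and good_housing below 0.2 N and contact force between the fingers and bad_housing below 0.2 N), for 0.2 s.
At the end, for the whole second after the job is handed in: Round-tag housing upright on the floor of the fixture's nest (within 5.5 mm along, 4 mm across), squeezed by the jaw pad over 1 N; bar-tag housing upright on the reject nest's floor; fingers hold the lever (over 1 N) at rest, 0.015 rad or more past crest 3 and before crest 4; housings untouched (x of good_housing_center in the frame of nest between -0.0055 and 0.0055 m and y of good_housing_center in the frame of nest between -0.004 and 0.004 m and z of good_housing_center in the frame of nest between 0.012 and 0.018 m and angle between each of good_housing_center, bad_housing_center's own z axis and vertical below 0.1 rad and angle between the x axis of good_housing_center and the x axis of nest, either way round below 0.15 rad and x of bad_housing_center in the frame of reject_nest between -0.0065 and 0.0065 m and y of bad_housing_center in the frame of reject_nest between -0.0065 and 0.0065 m and z of bad_housing_center in the frame of reject_nest between 0.016 and 0.022 m and linear speed of each of good_housing, bad_housing below 0.01 m/s and angle between the x axis of knob and the x axis of index_plate, either way round between 0.475 and 0.625 rad and velocity of joint lever between -0.1 and 0.1 rad/s and contact force between the fingers and lever above 1 N and contact force between jaw_pad and good_housing above 1 N and contact force between the fingers and good_housing below 0.2 N and contact force between the fingers and bad_housing below 0.2 N); the arm keeps its last pose, push and grip.
It fails at once if the lever is pushed over the fourth click (angle between the x axis of knob and the x axis of index_plate, either way round above 0.665 rad).
It fails at once if the oil bottle is knocked from its place (distance of oil_bottle from where it was at the start of the episode above 0.025 m or angle between oil_bottle's own z axis and vertical above 0.5 rad).
It fails at once if the steel step block is knocked from its place (distance of step_block from where it was at the start of the episode above 0.025 m or angle between step_block's own z axis and vertical above 0.5 rad).
It fails at once if the wooden stamp is knocked from its place (distance of stamp from where it was at the start of the episode above 0.025 m or angle between stamp's own z axis and vertical above 0.5 rad).
It also fails if it takes over 72 s, if anything falls off the work surface, if the arm or the gripper's body presses on something with over 40 N, if the wrist force passes 120 N, or if a joint passes its speed limit or range.

## Working session

There is one attempt and no reset: what is moved stays moved. The work goes in short steps, each a Python script; the robot and the scene stay as the last script left them, time stands still between calls to the robot, and variables do not carry over. Pictures are saved under pics/ and viewed, and the job is handed in when it is done.

```bash
ls; mkdir -p pics
python3 - <<'E'
from cell import r, planner, telemetry, vision, close_job, nets
import cv2
for c in("top","side"):
    im=vision.get_image(c); cv2.imwrite(f"pics/{c}0.png",im); i=vision.camera_info(c); print(c,i)
    for l in("good_housing","bad_housing","reject_nest","fixture","knob","index_plate","jaw_pad","oil_bottle","step_block","stamp"):
        print(l,[(round(d["confidence"],2),round(d["xy"][0]*640),round(d["xy"][1]*400)) for d in nets.look_for(c,l)])
print(telemetry.get_obs())
E
```

```text
pics
top {'fx': 444.3961852468046, 'fy': 444.3961852468046, 'cx': 315.7153728644277, 'cy': 200.4470634796021, 'position': array([ 0.48571888, -0.03029828,  1.0612833 ]), 'attitude': array([[-0.01165506, -0.99657904,  0.08181914],
       [-0.999918  ,  0.01205005,  0.00433549],
       [-0.00530658, -0.0817619 , -0.99663776]])}
good_housing [(0.71, 282, 176)]
bad_housing [(0.78, 286, 252), (0.64, 316, 152), (0.49, 443, 254), (0.47, 299, 287)]
reject_nest [(0.79, 281, 215)]
fixture [(0.95, 351, 200)]
knob [(0.68, 337, 237)]
index_plate [(0.56, 344, 222)]
jaw_pad []
oil_bottle [(0.55, 312, 114)]
step_block [(0.81, 284, 128)]
stamp []
side {'fx': 390.05990742519737, 'fy': 390.05990742519737, 'cx': 325.23533646363205, 'cy': 203.0334127705233, 'position': array([ 0.28703627, -0.6727123 ,  0.53873745]), 'attitude': array([[ 0.91971593, -0.24742534,  0.30480045],
       [-0.39243624, -0.55809188,  0.73111371],
       [-0.0107894 , -0.79203166, -0.61038466]])}
good_housing [(0.64, 339, 171)]
bad_housing [(0.88, 334, 318), (0.84, 272, 189), (0.57, 242, 205), (0.27, 325, 219)]
reject_nest []
fix
[... 246 characters left out ...]
    1.32069561e+00, -6.65848634e-02]), 'joint_velocities': array([ 4.06086427e-04,  4.67738251e-04,  3.53859393e-05, -1.17517404e-03,
       -1.32025530e-03,  1.34756975e-03]), 'effort': array([ 8.11299087e-04, -5.31673515e+01, -3.52920592e+01,  7.08894222e-02,
        2.13257235e-02,  1.03658564e-06]), 'position': array([0.23067777, 0.49928493, 0.4046523 ]), 'tool_rot': array([[-9.07790944e-01,  4.19422939e-01,  1.17436913e-05],
       [ 4.19422939e-01,  9.07790944e-01,  1.00284472e-05],
       [-6.45465586e-06,  1.40293071e-05, -1.00000000e+00]]), 'ft_force': array([0.21399883, 0.66847561, 0.24583096]), 'torque': array([ 0.03128287,  0.04048204, -0.04340042]), 'opening': 0.998485397817575}
```

View pics/top0.png

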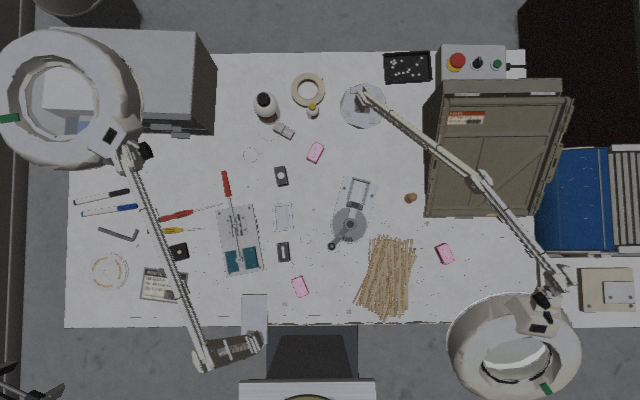

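View pics/side0.png

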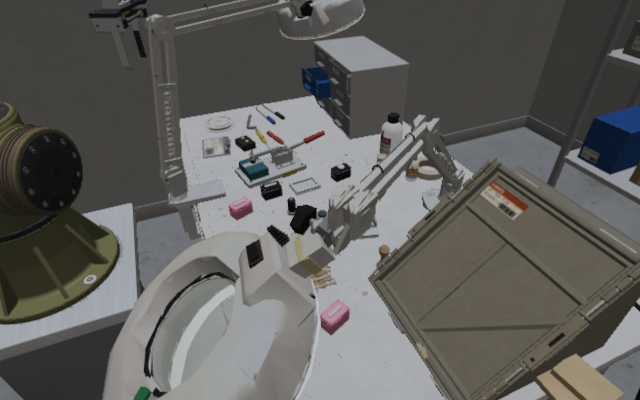

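Run:
```python
import cv2
im=cv2.imread("pics/top0.png"); c=im[100:300,240:460]; cv2.imwrite("pics/topc.png",cv2.resize(c,(660,600),interpolation=cv2.INTER_CUBIC))
im=cv2.imread("pics/side0.png"); c=im[150:270,220:420]; cv2.imwrite("pics/sidec.png",cv2.resize(c,(800,480),interpolation=cv2.INTER_CUBIC))
```

```text
(no output)
```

View pics/topc.png

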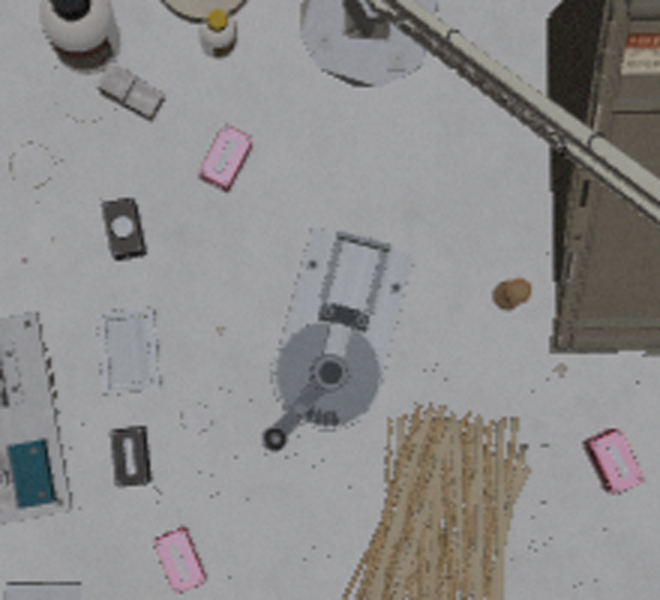

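View pics/sidec.png

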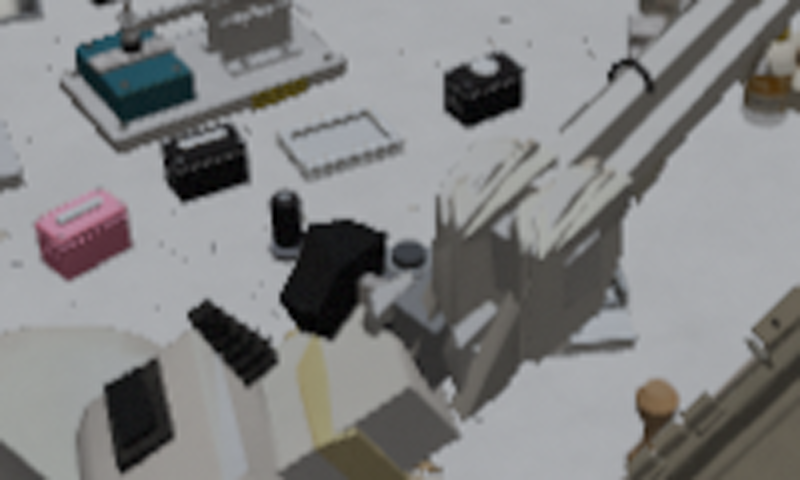

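Candidates in the top image:
- Black boxes: round tag at (281,176), which is good_housing, and bar tag at (284,252), which is bad_housing.
- Pink look-alikes, to be left alone: (315,152), (299,287) and (445,254).
- Other dark boxes: the one at (179,251), with no matching tag, and the teal device at (240,260).

The crops confirm both choices. Next I'll refine the poses.

Run:
```python
from cell import vision
import cv2,numpy as np
for c in("top","side"):
    s=np.mean([vision.get_image(c).astype(float) for _ in range(6)],0); np.save(f"{c}_avg.npy",s)
im=np.load("top_avg.npy")
def crop(x0,y0,w,h,n,k):
    c=np.clip(im[y0:y0+h,x0:x0+w],0,255).astype(np.uint8); cv2.imwrite(f"pics/{n}.png",cv2.resize(c,None,fx=k,fy=k,interpolation=cv2.INTER_NEAREST))
crop(262,160,40,108//2*2,"hous",5); crop(320,170,60,85,"fix",7)
```

```text
(no output)
```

View pics/hous.png

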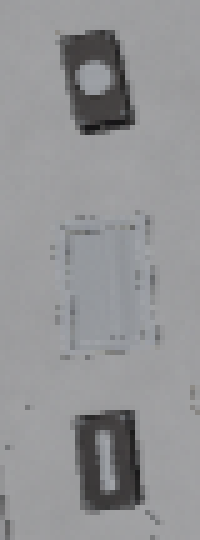

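View pics/fix.png

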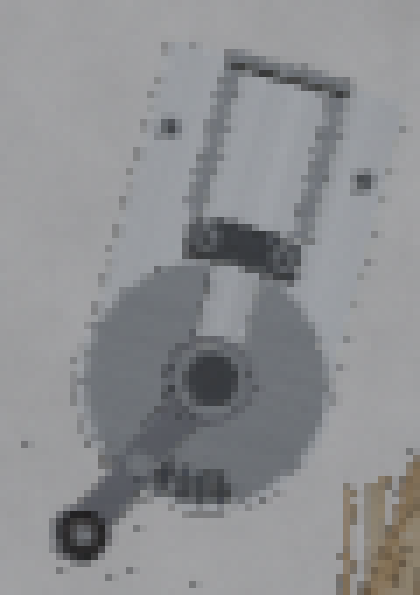

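```bash
cat > geo.py <<'E'
import numpy as np
CI={'top':dict(f=444.3961852468046,cx=315.7153728644277,cy=200.4470634796021,p=np.array([0.48571888,-0.03029828,1.0612833]),R=np.array([[-0.01165506,-0.99657904,0.08181914],[-0.999918,0.01205005,0.00433549],[-0.00530658,-0.0817619,-0.99663776]])),
'side':dict(f=390.05990742519737,cx=325.23533646363205,cy=203.0334127705233,p=np.array([0.28703627,-0.6727123,0.53873745]),R=np.array([[0.91971593,-0.24742534,0.30480045],[-0.39243624,-0.55809188,0.73111371],[-0.0107894,-0.79203166,-0.61038466]]))}
def proj(P,c='top'):
    k=CI[c]; q=(np.atleast_2d(P)-k['p'])@k['R']; return np.c_[k['f']*q[:,0]/q[:,2]+k['cx'],k['f']*q[:,1]/q[:,2]+k['cy']]
def ray(uv,z,c='top'):
    k=CI[c]; d=k['R']@np.array([(uv[0]-k['cx'])/k['f'],(uv[1]-k['cy'])/k['f'],1]); return k['p']+d*(z-k['p'][2])/d[2]
def tf(pose,P):
    P=np.atleast_2d(np.array(P,float)); x,y,a=pose; c,s=np.cos(a),np.sin(a)
    return np.c_[x+c*P[:,0]-s*P[:,1],y+s*P[:,0]+c*P[:,1],P[:,2]]
E
cat > fit.py <<'E'
import numpy as np,cv2
from geo import *
from scipy.optimize import minimize,least_squares
im=np.load('top_avg.npy'); g=im.mean(2)
def hullmask(P,c,off,shape,S=8):
    uv=(proj(P,c)-off+0.5)*S-0.5
    h=cv2.convexHull(np.round(uv*16).astype(np.int32).reshape(-1,1,2))
    m=np.zeros((shape[0]*S,shape[1]*S),np.uint8); cv2.fillConvexPoly(m,h,255,cv2.LINE_8,4)
    return cv2.resize(m,(shape[1],shape[0]),interpolation=cv2.INTER_AREA)/255.
def box(l,w,z0,z1): return [(sx*l/2,sy*w/2,z) for sx in(1,-1) for sy in(1,-1) for z in(z0,z1)]
def fithouse(x0,y0,w,h,tag,init):
    reg=g[y0:y0+h,x0:x0+w]; off=np.array([x0,y0])
    bg=np.median(reg[reg>120]) ; 
    B=box(.044,.026,0,.03)
    lid=box(.044,.026,.03,.0301)
    if tag=='r': T=[(.0085*np.cos(t),.0085*np.sin(t),z) for t in np.linspace(0,6.28,24) for z in(.03,.0325)]
    else: T=box(.028,.006,.03,.0325)
    def cost(p):
        q=(p[0],p[1],p[2])
        m=hullmask(tf(q,B),'top',off,reg.shape);L=hullmask(tf(q,lid),'top',off,reg.shape);t=hullmask(tf(q,T),'top',off,reg.shape)
        A=np.stack([1-m,np.clip(m-L,0,1),np.clip(L-t,0,1),t],-1).reshape(-1,4)
        s,_,_,_=np.linalg.lstsq(A,reg.ravel(),rcond=None)
        return np.mean(np.abs(A@s-reg.ravel()))
    best=None
    for a in np.linspace(-.4,.4,5):
        sim=np.array([[init[0],init[1],init[2]+a]]*4);sim[1,0]+=.005;sim[2,1]+=.005;sim[3,2]+=.15
        o=minimize(cost,sim[0],method='Nelder-Mead',options=dict(initial_simplex=sim,xatol=1e-5,fatol=1e-5))
        if best is None or o.fun<best.fun: best=o
    return best.x,best.fun
for n,a in dict(good=(270,160,24,32,'r',281,175.5),bad=(272,238,24,30,'b',283.5,252)).items():
    i=ray(a[5:7],.0325); print(n,fithouse(*a[:5],(i[0],i[1],0.1)))
# fixture
cr=lambda u,v:((u+.5)/7-.5+320,(v+.5)/7-.5+170)
feat=[((.1085,0,.024),cr(289,76)),((0,0,.014),cr(206.5,384)),((.08,0.0185,.015),None)]
pts=[((.1085,.0215,.024),cr(229,62)),((.1085,-.0215,.024),cr(348,92))]
obs=[((.1085,0,.024),cr(289,76)),((0,0,.014),cr(206.5,384)),((.066*np.cos(2.705),.066*np.sin(2.705),.063),cr(80,535))]
def res(p): return np.ravel([proj(tf(p,P))[0]-np.array(o) for P,o in obs])
i=ray(cr(206,384),.014)
o=least_squares(res,(i[0],i[1],-.2)); print(o.x,o.fun)
np.save('fx.npy',o.x)
p=o.x
k=10;ov=cv2.resize(np.clip(im[165:258,318:382],0,255).astype(np.uint8),None,fx=k/1.6,fy=k/1.6,interpolation=cv2.INTER_CUBIC)
kk=k/1.6
def dr(P,col,close=True):
    uv=(proj(tf(p,P))-[318,165]+.5)*kk-.5; cv2.polylines(ov,[np.round(uv*16).astype(np.int32)],close,col,1,cv2.LINE_AA,4)
dr([(.1055,.0215,.024),(.1115,.0215,.024),(.1115,-.0215,.024),(.1055,-.0215,.024)],(0,0,255))
for s in(1,-1): dr([(.0535,s*.0155,.015),(.1055,s*.0155,.015),(.1055,s*.0215,.015),(.0535,s*.0215,.015)],(0,255,0))
dr([(.041*np.cos(t),.041*np.sin(t),.014) for t in np.linspace(0,6.28,40)],(255,0,0))
dr([(.0535,.012,.026),(.0535,-.012,.026)],(0,255,255))
dr([(.112,.042,.01),(.112,-.042,.01),(-.042,-.042,.01),(-.042,.042,.01)],(255,0,255))
K=(.066*np.cos(2.705),.066*np.sin(2.705))
dr([(K[0]+.008*np.cos(t),K[1]+.008*np.sin(t),.063) for t in np.linspace(0,6.28,40)],(255,255,0))
cv2.imwrite('pics/ov.png',ov)
E
python3 fit.py
```

```text
good (array([0.6308797 , 0.05591048, 0.18902764]), np.float64(3.9721016813338035))
bad (array([0.45242551, 0.05159599, 0.10416014]), np.float64(4.390985662850604))
[ 0.51385561 -0.10264976 -0.28524432] [ 0.32781041 -0.50790813 -0.39018029  0.1200104   0.05837005  0.36313702]
```

View pics/ov.png

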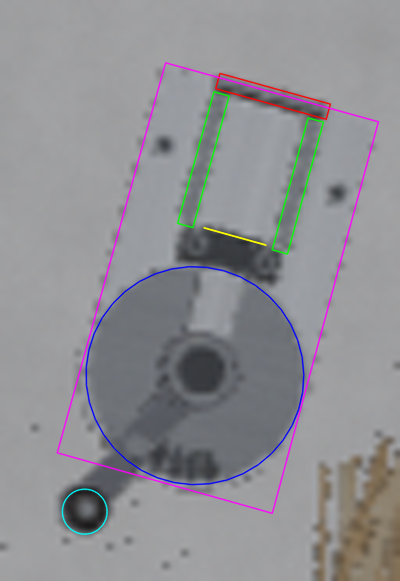

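```bash
cat > fit2.py <<'E'
import numpy as np,cv2
from geo import *
from scipy.optimize import minimize
from fit import hullmask,im,g
x0,y0,w,h=340,172,40,36
reg=g[y0:y0+h,x0:x0+w];off=np.array([x0,y0])
def rect(xa,xb,ya,yb,za,zb): return [(x,y,z) for x in(xa,xb) for y in(ya,yb) for z in(za,zb)]
p0=np.load('fx.npy')
# weight: only region with fixture x>0.050
uu,vv=np.meshgrid(np.arange(w)+x0,np.arange(h)+y0)
X=np.array([ray((u,v),.01) for u,v in zip(uu.ravel(),vv.ravel())])
c,s=np.cos(p0[2]),np.sin(p0[2]); fx=c*(X[:,0]-p0[0])+s*(X[:,1]-p0[1])
W=(fx>.049)&(fx<.122)
def model(p):
    q=p[:3]; th=p[3]; e=p[4]; jw=p[5]
    layers=[rect(-.04,e,-.042,.042,0,.01),rect(.04,.1055,-.0155,.0155,.01,.01001),
     [rect(.04,.1055,sg*.0155,sg*.0215,.01,.015) for sg in(1,-1)],[rect(.04,.1055,sg*.0155,sg*.0215,.015,.01501) for sg in(1,-1)],
     rect(.1055,.1055+th,-.0215,.0215,.01,.024),rect(.1055,.1055+th,-.0215,.0215,.024,.02401),
     rect(.04,.0535,-jw,jw,.01,.026)]
    A=[np.ones(reg.shape)]
    for L in layers:
        if isinstance(L[0],list): m=np.clip(sum(hullmask(tf(q,l),'top',off,reg.shape) for l in L),0,1)
        else: m=hullmask(tf(q,L),'top',off,reg.shape)
        A=[a*(1-m) for a in A]+[m]
    return np.stack(A,-1).reshape(-1,8)
def cost(p,full=False):
    A=model(p); sl,*_=np.linalg.lstsq(A[W],reg.ravel()[W],rcond=None)
    if full: return (A@sl).reshape(reg.shape)
    return np.mean(np.abs(A[W]@sl-reg.ravel()[W]))+ 20*max(0,.002-p[3])*1e3
best=None
for dx in(-.003,0,.003):
  for dy in (-.002,.002):
    b=np.r_[p0,.006,.112,.018]+np.r_[dx,dy,0,0,0,0]; sim=np.vstack([b]+[b+d for d in np.diag([.003,.003,.05,.002,.003,.003])])
    o=minimize(cost,b,method='Nelder-Mead',options=dict(initial_simplex=sim,xatol=1e-5,fatol=1e-4,maxiter=600))
    print(o.x.round(4),o.fun)
    if best is None or o.fun<best.fun: best=o
np.save('fx2.npy',best.x)
q=np.hstack([reg,cost(best.x,True)]); cv2.imwrite('pics/cmp.png',cv2.resize(np.clip(q,0,255).astype(np.uint8),None,fx=9,fy=9,interpolation=cv2.INTER_NEAREST))
p=best.x
for n,P in dict(axis=(0,0,.014),knob=(.066*np.cos(2.705),.066*np.sin(2.705),.063)).items(): print(n,proj(tf(p[:3],P)))
print('nest',tf(p[:3],(.08,0,.01)),'knob',tf(p[:3],(.066*np.cos(2.705),.066*np.sin(2.705),.048)))
# reject nest
x0,y0,w,h=270,200,26,34
regr=g[y0:y0+h,x0:x0+w];offr=np.array([x0,y0])
def cr(p):
    A=[np.ones(regr.shape)]
    for L in (rect(-.032,.032,-.0225,.0225,0,.01),rect(-.032,.032,-.0225,.0225,.01,.01001),):
        m=hullmask(tf(p,L),'top',offr,regr.shape);A=[a*(1-m) for a in A]+[m]
    Lf=hullmask(tf(p,[(x,y,.004) for x in(-.026,.026) for y in(-.0165,.0165)]),'top',offr,regr.shape)
    Lt=hullmask(tf(p,[(x,y,.01) for x in(-.026,.026) for y in(-.0165,.0165)]),'top',offr,regr.shape)
    A=[a*(1-Lt) for a in A]+[Lt*(1-Lf),Lt*Lf]
    A=np.stack(A,-1).reshape(-1,5); sl,*_=np.linalg.lstsq(A,regr.ravel(),rcond=None)
    return np.mean(np.abs(A@sl-regr.ravel()))
i=ray((283.3,216.5),.008)
for a in(-.1,0.05,.2):
    b=np.array([i[0],i[1],a]); sim=np.vstack([b,b+[.004,0,0],b+[0,.004,0],b+[0,0,.1]])
    o=minimize(cr,b,method='Nelder-Mead',options=dict(initial_simplex=sim,xatol=1e-5,fatol=1e-4)); print('rej',o.x.round(4),o.fun)
E
python3 fit2.py
```

```text
good (array([0.6308797 , 0.05591048, 0.18902764]), np.float64(3.9721016813338035))
bad (array([0.45242551, 0.05159599, 0.10416014]), np.float64(4.390985662850604))
[ 0.51385561 -0.10264976 -0.28524432] [ 0.32781041 -0.50790813 -0.39018029  0.1200104   0.05837005  0.36313702]
[ 0.515  -0.1034 -0.2734  0.0035  0.1162  0.0206] 5.0400171432920216
[ 0.5149 -0.104  -0.2676  0.0032  0.1159  0.0136] 4.742897287830226
[ 0.5148 -0.1042 -0.265   0.0034  0.1139  0.0185] 4.8477590340529355
[ 0.5152 -0.1029 -0.2813  0.0031  0.115   0.0184] 4.82635509978796
[ 0.515  -0.1033 -0.2755  0.0033  0.117   0.0181] 4.823635616460745
[ 0.5151 -0.1031 -0.278   0.0033  0.1123  0.0158] 4.735990037552838
axis [[348.87840816 223.99832279]]
knob [[331.43051503 245.92062806]]
nest [[ 0.5920716  -0.12509269  0.01      ]] knob [[ 0.46529066 -0.05988501  0.048     ]]
rej [0.535  0.0539 0.0745] 3.622453718121171
rej [0.5336 0.0496 0.0736] 4.1185522280832965
rej [0.5351 0.0539 0.071 ] 3.619237181189422
```

View pics/cmp.png

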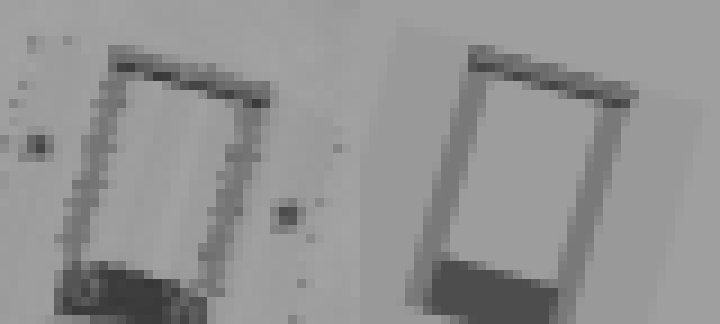

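```bash
cat > h.py <<'E'
import numpy as np
from cell import r, planner, telemetry, vision, close_job, nets
GOOD=(.6309,.0559,.189); BAD=(.4524,.0516,.104); REJ=(.535,.0539,.073); FX=(.515,-.1032,-.277)
NEST=(.592,-.1251,-.277)
def R(a): return np.array([[-np.cos(a),-np.sin(a),0],[-np.sin(a),np.cos(a),0],[0,0,-1]]) 
def pos(x,y,zg): return np.array([x,y,zg+.18])
E
python3 - <<'E'
from h import *
print(np.linalg.det(R(.3)), telemetry.get_obs()['tool_rot']-R(-.433))
for p,a in [((.231,.499,.55),-.433),((.28,.44,.55),-.433),((.452,.05,.55),.104),((.5,.05,.55),.104),((.452,.0516,.2),.104),((.592,-.125,.05),-.277),((.592,-.125,.05),-.277+3.14159)]:
    print(p,planner.solve_ik(pos(*p),R(a)))
E
```

```text
0.9999999999999999 [[-8.78486871e-05 -1.90095357e-04  1.15304526e-05]
 [-1.90095512e-04  8.78487284e-05 -1.37075560e-05]
 [-1.62163596e-05 -7.60776640e-06  1.60424229e-10]]
(0.231, 0.499, 0.55) [ 1.07063552e+00  3.27043142e-01  7.44070037e-01 -4.44089210e-16
  2.07047947e+00 -6.71608070e-02]
(0.28, 0.44, 0.55) [ 9.33832083e-01  2.47334308e-01  8.46884302e-01 -4.44089210e-16
  2.04737404e+00 -2.03964244e-01]
(0.452, 0.05, 0.55) [ 2.96018779e-02  7.63021270e-02  1.04580001e+00 -4.44089210e-16
  2.01949052e+00 -1.64519445e+00]
(0.5, 0.05, 0.55) [ 2.67673738e-02  1.96623757e-01  9.08941420e-01 -4.44089210e-16
  2.03602748e+00 -1.64802895e+00]
(0.452, 0.0516, 0.2) [ 3.31292586e-02  1.10741033e-01  1.80882379e+00 -4.44089210e-16
  1.22202783e+00 -1.64166707e+00]
(0.592, -0.125, 0.05) [-2.68619603e-01  6.09683375e-01  1.50769027e+00 -4.44089210e-16
  1.02421901e+00 -1.56241593e+00]
(0.592, -0.125, 0.05) [-2.68619603e-01  6.09683375e-01  1.50769027e+00 -4.44089210e-16
  1.02421901e+00  1.57917938e+00]
```

Run:
```python
from h import *
import cv2
r.goto(pos(.231,.499,.56),R(-.433))
r.goto(pos(BAD[0],BAD[1],.56),R(BAD[2]))
r.command_gripper(.5,20)
r.move_linear(pos(BAD[0],BAD[1],.10),feed=.35)
o=telemetry.get_obs(); print(o['time_s'],o['position'],o['ft_force'],o['opening'])
cv2.imwrite("pics/top1.png",vision.get_image("top")[100:300,220:420]);cv2.imwrite("pics/side1.png",vision.get_image("side")[100:300,200:460])
```

```text
7.3167 [0.45258827 0.05161698 0.28094741] [-0.88183651  0.01122641 -0.89336003] 0.4986355103818175
```

View pics/side1.png

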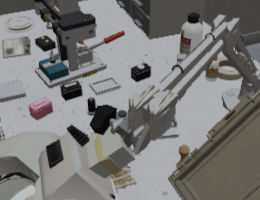

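Run:
```python
import cv2,numpy as np
from geo import *
im=cv2.imread("pics/side1.png"); im=cv2.resize(im[10:130,20:160],None,fx=5,fy=5,interpolation=cv2.INTER_CUBIC)
for P,c in (((.4524,.0516,.081),(0,0,255)),((.4524,.0516,.03),(0,255,0)),((.4524,.0516,.18),(255,0,0))):
    u=(proj(P,'side')[0]-[220,110])*5; cv2.circle(im,tuple(int(v) for v in u),4,c,-1)
cv2.imwrite("pics/side1c.png",im)
```

```text
(no output)
```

View pics/side1c.png

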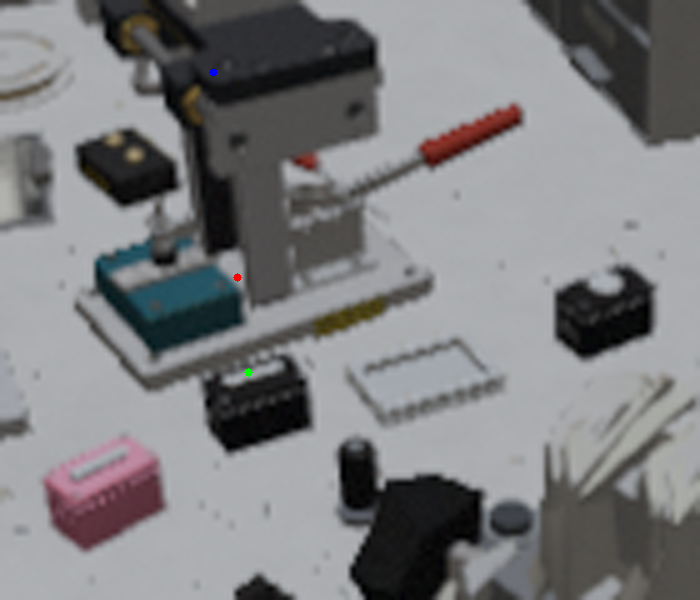

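Run:
```python
from h import *
import cv2
def st(m):
    o=telemetry.get_obs(); print(m,round(o['time_s'],2),o['position'].round(4),o['ft_force'].round(2),round(o['opening'],3))
print(r.move_linear(pos(BAD[0],BAD[1],.027),feed=.12,threshold=8)); st('down')
r.command_gripper(0.0,20); st('grip')
r.move_linear(pos(BAD[0],BAD[1],.075),feed=.15); st('lift')
r.move_linear(pos(REJ[0],REJ[1],.075),R(REJ[2]),feed=.15); r.sleep(.1);st('over')
for n in("top","side"): cv2.imwrite(f"pics/{n}2.png",cv2.resize(vision.get_image(n)[120:280,200:400],None,fx=3.5,fy=3.5,interpolation=cv2.INTER_CUBIC))
```

```text
False
down 8.18 [0.4526 0.0516 0.2076] [-0.43  0.78 -1.29] 0.5
grip 8.63 [0.4525 0.0516 0.2074] [-1.26 -0.7   5.95] 0.274
lift 9.1 [0.4522 0.0516 0.2546] [-0.91  0.05  0.13] 0.277
over 9.9 [0.5343 0.0539 0.2547] [ 0.27  0.82 -1.75] 0.273
```

View pics/side2.png

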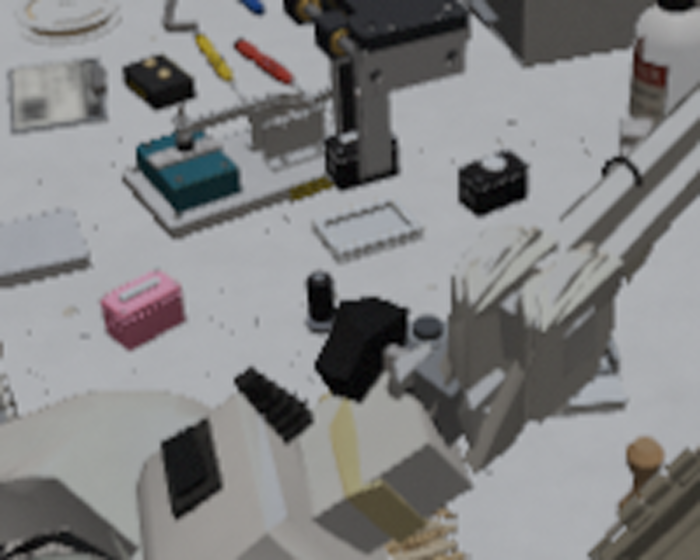

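Run:
```python
import cv2,numpy as np
from geo import *
im=cv2.imread("pics/side2.png")
def bx(p,z0,col,im=im,l=.022,w=.013,h=.03):
    for z in(z0,z0+h):
        u=(proj(tf(p,[(l,w,z),(l,-w,z),(-l,-w,z),(-l,w,z)]),'side')-[200,120]+.5)*3.5-.5
        cv2.polylines(im,[u.round().astype(np.int32)],True,col,1,cv2.LINE_AA)
bx((.535,.0539,.073),.048,(0,0,255)); bx((.6309,.0559,.189),0,(0,255,0)); bx((.535,.0539,.073),0,(255,0,0),l=.032,w=.0225,h=.01)
cv2.imwrite("pics/side2c.png",cv2.resize(im[100:300,100:560],None,fx=1.7,fy=1.7))
```

```text
(no output)
```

View pics/side2c.png

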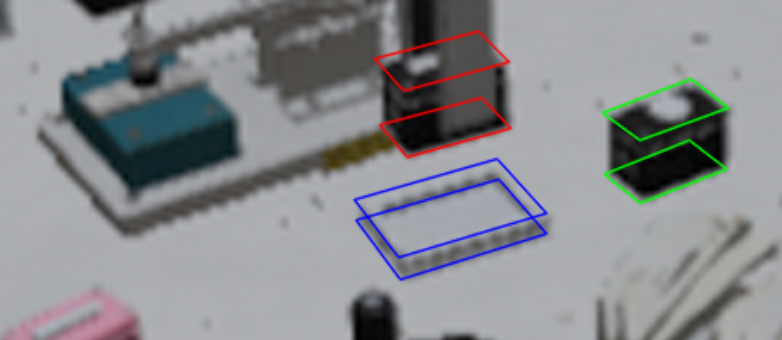

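Run:
```python
from h import *
import cv2
def st(m):
    o=telemetry.get_obs(); print(m,round(o['time_s'],2),o['position'].round(4),o['ft_force'].round(2),round(o['opening'],3))
print(r.move_linear(pos(REJ[0],REJ[1],.042),feed=.12,threshold=10)); st('a')
print(r.move_linear(pos(REJ[0],REJ[1],.0305),feed=.04,threshold=6)); st('down')
r.command_gripper(0.45,20); st('rel')
r.move_linear(pos(REJ[0],REJ[1],.09),feed=.2); st('up')
r.goto(pos(GOOD[0],GOOD[1],.09),R(GOOD[2])); st('good')
for n in("top","side"): cv2.imwrite(f"pics/{n}3.png",cv2.resize(vision.get_image(n)[120:280,200:400],None,fx=3.5,fy=3.5,interpolation=cv2.INTER_CUBIC))
```

```text
False
a 10.43 [0.535  0.0539 0.2221] [-0.03  0.39  0.37] 0.273
True
down 10.76 [0.5352 0.0539 0.2108] [ 0.75 -0.    2.44] 0.273
rel 11.24 [0.5349 0.0539 0.2106] [ 0.19 -0.53 -0.41] 0.451
up 11.69 [0.5349 0.0539 0.2702] [-0.38  0.56 -0.41] 0.452
good 12.16 [0.6308 0.0559 0.2679] [-0.83 -0.41  0.58] 0.453
```

View pics/side3.png

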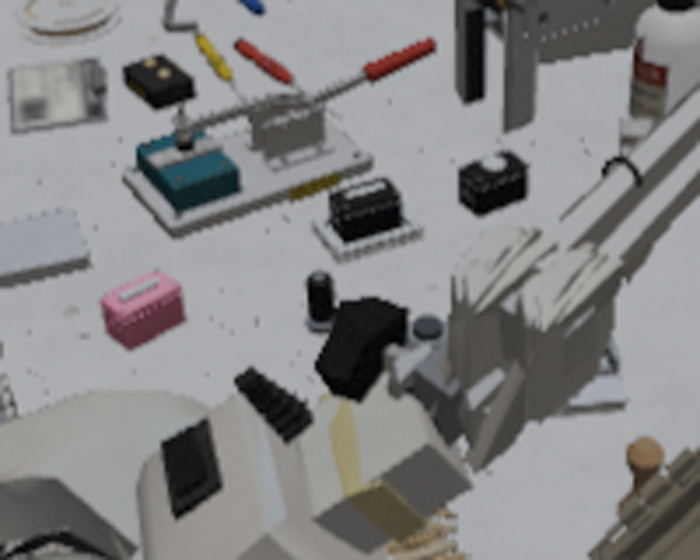

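View pics/top3.png

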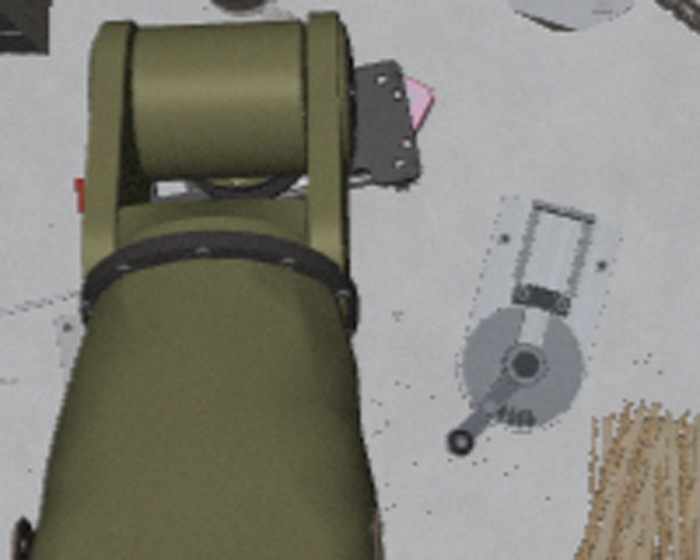

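Run:
```python
from h import *
import cv2
def st(m):
    o=telemetry.get_obs(); print(m,round(o['time_s'],2),o['position'].round(4),o['ft_force'].round(2),round(o['opening'],3))
    return o
print(r.move_linear(pos(GOOD[0],GOOD[1],.027),feed=.12,threshold=8)); st('down')
r.command_gripper(0.0,20); st('grip')
r.move_linear(pos(GOOD[0],GOOD[1],.10),feed=.15); st('lift')
d=-.0005; x,y=NEST[0]+d*np.cos(NEST[2]),NEST[1]+d*np.sin(NEST[2])
r.move_linear(pos(x,y,.10),R(NEST[2]),feed=.15); r.sleep(.1);st('over')
r.move_linear(pos(x,y,.06),feed=.15); st('low')
for n in("top","side"): cv2.imwrite(f"pics/{n}4.png",cv2.resize(vision.get_image(n)[120:280,240:440],None,fx=3.5,fy=3.5,interpolation=cv2.INTER_CUBIC))
```

```text
False
down 12.93 [0.631  0.0559 0.2077] [ 0.22 -0.41  0.92] 0.45
grip 13.33 [0.631  0.0559 0.2077] [-0.05 -0.6   5.65] 0.28
lift 13.97 [0.6307 0.0559 0.279 ] [-1.27  0.06 -1.47] 0.274
over 15.45 [ 0.5917 -0.1243  0.28  ] [-0.16 -0.03 -0.69] 0.275
low 15.87 [ 0.5917 -0.1248  0.2401] [-0.03 -0.33  0.24] 0.277
```

View pics/side4.png

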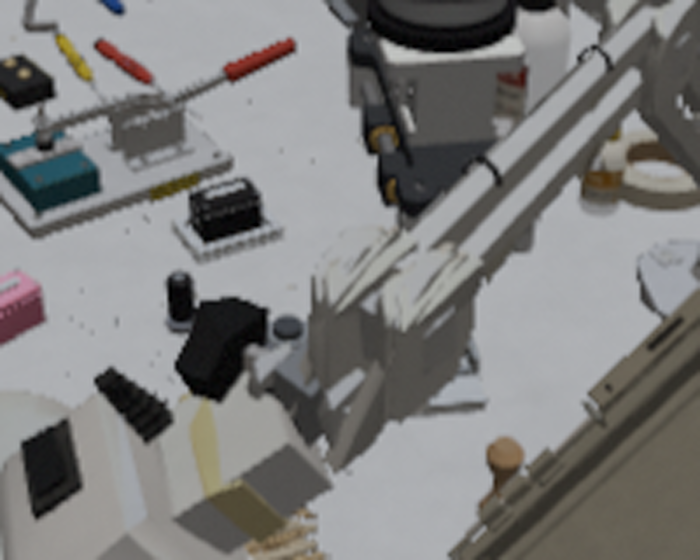

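View pics/top4.png

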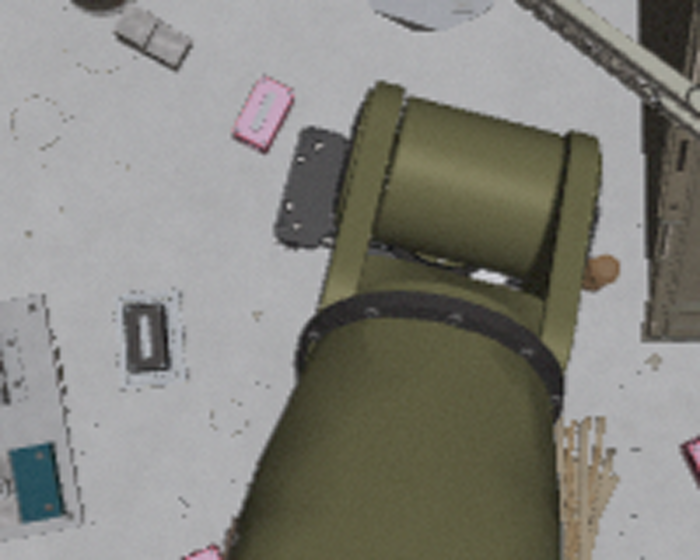

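Run:
```python
from h import *
def st(m):
    o=telemetry.get_obs(); print(m,round(o['time_s'],2),o['position'].round(4),o['ft_force'].round(2),round(o['opening'],3))
    return o
d=-.0005; x,y=NEST[0]+d*np.cos(NEST[2]),NEST[1]+d*np.sin(NEST[2])
print(r.move_linear(pos(x,y,.043),feed=.08,threshold=8)); st('a')
print(r.move_linear(pos(x,y,.0365),feed=.03,threshold=6)); r.sleep(.1);st('down')
```

```text
False
a 16.32 [ 0.5914 -0.1249  0.2224] [-0.11  0.16 -0.29] 0.275
True
down 16.69 [ 0.5918 -0.125   0.2172] [ 1.27 -0.36  4.  ] 0.278
```

Run:
```python
from h import *
import cv2
def st(m):
    o=telemetry.get_obs(); print(m,round(o['time_s'],2),o['position'].round(4),o['ft_force'].round(2),round(o['opening'],3))
r.command_gripper(0.4,20); st('rel')
p=telemetry.get_obs()['position']
r.move_linear([p[0],p[1],.33],feed=.25); st('up')
r.goto(pos(.40,.0,.16),R(-.277)); st('away')
cv2.imwrite("pics/top5.png",vision.get_image("top"))
s=np.mean([vision.get_image("top").astype(float) for _ in range(3)],0); np.save("top5.npy",s)
cv2.imwrite("pics/top5c.png",cv2.resize(np.clip(s[170:255,265:385],0,255).astype(np.uint8),None,fx=6,fy=6,interpolation=cv2.INTER_NEAREST))
cv2.imwrite("pics/side5.png",cv2.resize(vision.get_image("side")[120:280,240:440],None,fx=3.5,fy=3.5,interpolation=cv2.INTER_CUBIC))
```

```text
rel 17.12 [ 0.5915 -0.1249  0.2166] [-0.62 -0.56  0.99] 0.399
up 17.72 [ 0.5912 -0.1249  0.3298] [ 0.03  0.14 -1.3 ] 0.4
away 18.63 [ 4.008e-01 -3.000e-04  3.399e-01] [ 0.3   1.29 -1.02] 0.399
```

View pics/top5c.png

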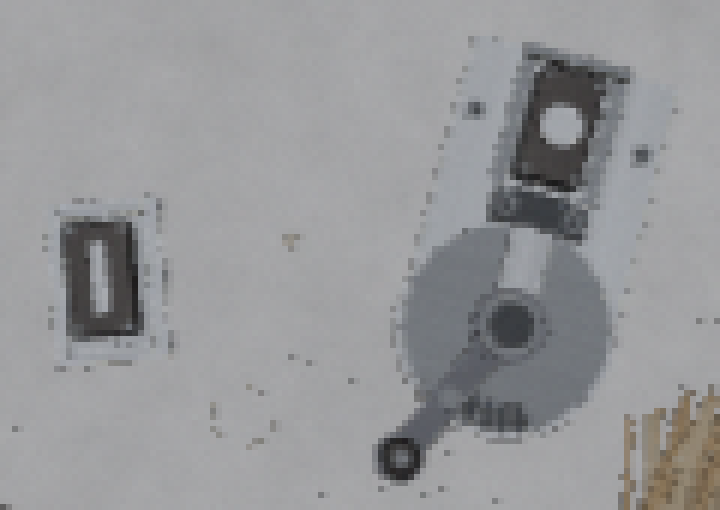

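```bash
cat > fit3.py <<'E'
import numpy as np
from geo import *
from fit import hullmask
from scipy.optimize import minimize
g=np.load('top5.npy').mean(2)
def run(x0,y0,w,h,zb,init,tag,ref):
    reg=g[y0:y0+h,x0:x0+w]; off=np.array([x0,y0])
    if tag=='r': T=[(.0085*np.cos(t),.0085*np.sin(t),zb+.0325) for t in np.linspace(0,6.28,24)]
    else: T=[(a*.014,b*.003,zb+.0325) for a in(1,-1) for b in(1,-1)]
    L=[(a*.022,b*.013,zb+.03) for a in(1,-1) for b in(1,-1)]
    def cost(p):
        l=hullmask(tf(p,L),'top',off,reg.shape);t=hullmask(tf(p,T),'top',off,reg.shape)
        A=np.stack([1-l,np.clip(l-t,0,1),t],-1).reshape(-1,3); s,*_=np.linalg.lstsq(A,reg.ravel(),rcond=None)
        return np.mean(np.abs(A@s-reg.ravel()))
    b=np.array(init);sim=np.vstack([b,b+[.004,0,0],b+[0,.004,0],b+[0,0,.1]])
    o=minimize(cost,b,method='Nelder-Mead',options=dict(initial_simplex=sim,xatol=1e-5,fatol=1e-4))
    d=o.x[:2]-ref[:2];c,s=np.cos(ref[2]),np.sin(ref[2]); print(tag,o.x.round(4),o.fun,'rel',c*d[0]+s*d[1],-s*d[0]+c*d[1],o.x[2]-ref[2])
run(350,179,18,24,.010,(.592,-.125,-.277),'r',(.592,-.1251,-.277))
run(274,206,17,22,.004,(.535,.0539,.073),'b',(.535,.0539,.073))
E
python3 fit3.py|grep rel
```

```text
r [ 0.5913 -0.1235 -0.3227] 14.611890926845957 rel -0.0011428782630848798 0.001320915404302673 -0.04573421803264649
b [0.5348 0.0545 0.079 ] 13.359223700324124 rel -0.00020652167912531822 0.0005863663243790374 0.006012587911177161
```

View pics/side5.png

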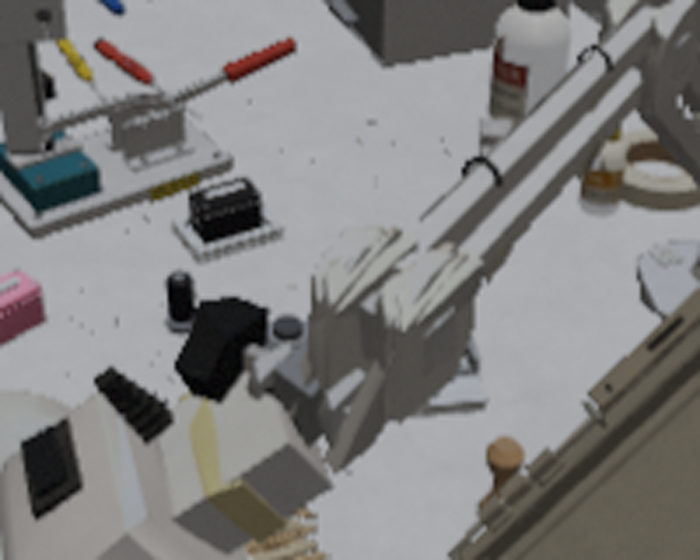

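```bash
cat > lev.py <<'E'
from h import *
PV=np.array([.515,-.1032]); RAD=.066; A0=-.277+2.705; ZT=.055+.18
def kp(th,rad=RAD): a=A0+th; return np.array([PV[0]+rad*np.cos(a),PV[1]+rad*np.sin(a),ZT])
def st(m=''):
    o=telemetry.get_obs(); p=o['position'][:2]-PV; a=np.arctan2(p[1],p[0]); a+=2*np.pi*(a<0); th=a-A0
    t=np.array([-np.sin(a),np.cos(a)]); rr=np.array([np.cos(a),np.sin(a)]); f=o['ft_force']
    print(m,round(o['time_s'],2),'th',round(th,4),'r',round(np.hypot(*p)*1e3,2),'z',round(o['position'][2],4),'ft',round(-f[:2]@t,2),'fr',round(f[:2]@rr,2),'fz',round(f[2],2),'op',round(o['opening'],3))
    return th,-f[:2]@t
E
python3 - <<'E'
from lev import *
import cv2
a=-.391
k=kp(0); print(k)
r.goto([k[0],k[1],.33],R(a)); r.command_gripper(.4,15); st('above')
print(r.move_linear([k[0],k[1],ZT],feed=.12,threshold=7)); st('down')
cv2.imwrite("pics/side6.png",cv2.resize(vision.get_image("side")[150:270,230:370],None,fx=5,fy=5,interpolation=cv2.INTER_CUBIC))
E
```

```text
[ 0.465103   -0.05999943  0.235     ]
above 19.55 th -0.0026 r 66.6 z 0.3303 ft 0.21 fr 0.76 fz 0.05 op 0.397
False
down 20.49 th -0.0017 r 65.86 z 0.2356 ft 0.54 fr -0.12 fz 0.49 op 0.399
```

View pics/side6.png

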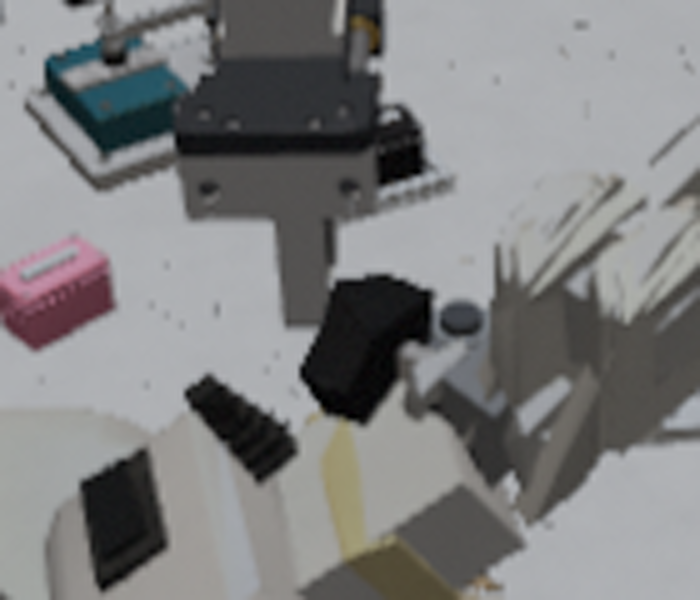

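Run:
```python
from lev import *
for i in range(3): st('pre'); r.sleep(.03)
r.command_gripper(0,20)
for i in range(4): st('grip'); r.sleep(.03)
for th in np.arange(.01,.081,.01):
    r.move_linear(kp(th),feed=.03); st(f'{th:.3f}')
```

```text
pre 20.54 th -0.0018 r 65.85 z 0.2357 ft -0.78 fr 0.22 fz -0.87 op 0.397
pre 20.57 th -0.0017 r 65.84 z 0.2357 ft -0.44 fr -0.2 fz 0.68 op 0.404
pre 20.61 th -0.0013 r 65.88 z 0.2357 ft 0.63 fr -0.33 fz -0.11 op 0.4
grip 21.12 th 0.0062 r 65.81 z 0.2351 ft -7.56 fr -1.66 fz 3.37 op 0.163
grip 21.15 th 0.0065 r 65.81 z 0.2351 ft -6.99 fr -1.19 fz 3.0 op 0.166
grip 21.18 th 0.0067 r 65.8 z 0.2351 ft -6.55 fr -1.0 fz 2.32 op 0.166
grip 21.22 th 0.0065 r 65.8 z 0.2351 ft -6.59 fr -1.22 fz 2.99 op 0.166
0.010 21.5 th 0.0116 r 65.87 z 0.2351 ft -2.73 fr -2.22 fz 1.35 op 0.16
0.020 21.75 th 0.0167 r 65.89 z 0.2352 ft 1.63 fr -2.3 fz 0.46 op 0.163
0.030 22.0 th 0.0236 r 65.93 z 0.2352 ft 7.41 fr -2.8 fz -0.85 op 0.17
0.040 22.25 th 0.033 r 65.95 z 0.2352 ft 7.73 fr -2.71 fz -0.63 op 0.165
0.050 22.5 th 0.0426 r 65.96 z 0.2352 ft 8.06 fr -2.11 fz -0.84 op 0.165
0.060 22.75 th 0.0523 r 65.96 z 0.2352 ft 7.55 fr -2.17 fz -1.09 op 0.166
0.070 23.0 th 0.0616 r 65.96 z 0.2352 ft 8.86 fr -1.93 fz -0.61 op 0.162
0.080 23.25 th 0.0705 r 65.96 z 0.2352 ft 10.13 fr -1.68 fz -0.71 op 0.16
```

Run:
```python
from lev import *
for th in np.arange(.09,.391,.0125):
    r.move_linear(kp(th),feed=.03); st(f'{th:.3f}')
```

```text
0.090 23.5 th 0.0804 r 65.97 z 0.2352 ft 10.4 fr -1.24 fz -0.24 op 0.169
0.102 23.75 th 0.0918 r 65.98 z 0.2353 ft 11.35 fr -1.1 fz -0.19 op 0.164
0.115 24.0 th 0.1026 r 65.99 z 0.2353 ft 12.78 fr -0.39 fz -0.41 op 0.173
0.128 24.25 th 0.1176 r 65.99 z 0.2353 ft 9.08 fr -1.42 fz 1.15 op 0.164
0.140 24.5 th 0.1296 r 65.99 z 0.2353 ft 9.62 fr -1.43 fz 1.16 op 0.166
0.152 24.75 th 0.1451 r 65.98 z 0.2352 ft 5.39 fr -1.41 fz 2.25 op 0.166
0.165 25.0 th 0.1577 r 66.0 z 0.2352 ft 7.28 fr -2.0 fz 1.53 op 0.165
0.177 25.25 th 0.1713 r 66.01 z 0.2352 ft 4.65 fr -1.49 fz 1.69 op 0.165
0.190 25.5 th 0.1836 r 65.99 z 0.2352 ft 6.27 fr -0.51 fz 0.56 op 0.165
0.202 25.75 th 0.1969 r 66.03 z 0.2352 ft 5.04 fr 0.01 fz 1.11 op 0.169
0.215 26.0 th 0.2089 r 66.04 z 0.2351 ft 5.27 fr -0.41 fz 1.46 op 0.161
0.227 26.25 th 0.2204 r 66.04 z 0.2352 ft 6.99 fr -1.85 fz 1.35 op 0.167
0.240 26.5 th 0.2315 r 66.05 z 0.2352 ft 8.62 fr -0.33 fz 1.55 op 0.164
0.252 26.75 th 0.2433 r 66.05 z 0.2352 ft 9.87 fr -0.68 fz 0.53 op 0.167
0.265 27.0 th 0.2552 r 66.05 z 0.2352 ft 9.96 fr -0.38 fz 1.44 op 0.165
0.277 27.25 th 0.2665 r 66.07 z 0.2352 ft 11.67 fr -0.33 fz 1.17 op 0.167
0.290 27.5 th 0.2772 r 66.08 z 0.2352 ft 13.21 fr -0.46 fz 1.24 op 0.164
0.302 27.75 th 0.2916 r 66.08 z 0.2352 ft 9.31 fr 0.25 fz 2.35 op 0.164
0.315 28.0 th 0.3038 r 66.08 z 0.2352 ft 11.71 fr 0.2 fz 2.27 op 0.161
0.327 28.25 th 0.3191 r 66.08 z 0.2352 ft 6.29 fr -1.01 fz 3.85 op 0.163
0.340 28.5 th 0.3318 r 66.07 z 0.2352 ft 7.43 fr 0.43 fz 3.59 op 0.164
0.352 28.75 th 0.3456 r 66.08 z 0.2352 ft 5.28 fr 1.12 fz 4.05 op 0.165
0.365 29.0 th 0.358 r 66.08 z 0.2352 ft 5.43 fr -0.18 fz 4.0 op 0.163
0.377 29.25 th 0.3714 r 66.1 z 0.2351 ft 5.7 fr 0.53 fz 4.0 op 0.166
0.390 29.5 th 0.3833 r 66.1 z 0.2351 ft 5.86 fr -0.53 fz 4.02 op 0.161
```

Run:
```python
from lev import *
for th in np.arange(.4025,.5651,.0125):
    r.move_linear(kp(th),feed=.03); st(f'{th:.3f}')
r.sleep(.3)
for i in range(3): st('hold'); r.sleep(.05)
```

```text
0.403 29.75 th 0.3949 r 66.12 z 0.2351 ft 6.3 fr 0.14 fz 3.09 op 0.161
0.415 30.0 th 0.4065 r 66.12 z 0.2351 ft 8.78 fr 0.42 fz 4.56 op 0.163
0.428 30.25 th 0.4178 r 66.13 z 0.2351 ft 9.42 fr -0.2 fz 2.83 op 0.168
0.440 30.5 th 0.429 r 66.13 z 0.2351 ft 9.37 fr 0.71 fz 4.41 op 0.169
0.453 30.75 th 0.44 r 66.14 z 0.2351 ft 12.24 fr 0.31 fz 3.81 op 0.165
0.465 31.0 th 0.4533 r 66.13 z 0.2352 ft 10.13 fr 0.81 fz 4.61 op 0.169
0.478 31.25 th 0.4649 r 66.13 z 0.2352 ft 12.03 fr 0.26 fz 5.07 op 0.163
0.490 31.5 th 0.4762 r 66.12 z 0.2352 ft 13.7 fr 0.65 fz 5.89 op 0.165
0.503 31.75 th 0.4921 r 66.12 z 0.2352 ft 7.69 fr 0.25 fz 5.83 op 0.164
0.515 32.0 th 0.505 r 66.14 z 0.2351 ft 9.8 fr 0.42 fz 5.0 op 0.165
0.528 32.25 th 0.5193 r 66.16 z 0.2351 ft 6.92 fr 0.85 fz 6.53 op 0.163
0.540 32.5 th 0.5316 r 66.16 z 0.2351 ft 8.63 fr 1.25 fz 6.58 op 0.161
0.553 32.75 th 0.5448 r 66.16 z 0.2351 ft 6.62 fr 1.12 fz 5.59 op 0.169
0.565 33.0 th 0.5569 r 66.16 z 0.2351 ft 8.03 fr 1.43 fz 5.5 op 0.164
hold 33.3 th 0.5566 r 66.17 z 0.2351 ft 7.22 fr 0.16 fz 5.44 op 0.166
hold 33.35 th 0.5568 r 66.17 z 0.2351 ft 7.78 fr 1.08 fz 6.05 op 0.164
hold 33.4 th 0.5566 r 66.16 z 0.2351 ft 6.8 fr 0.95 fz 5.96 op 0.166
```

Run:
```python
from lev import *
import cv2
cv2.imwrite("pics/top7.png",cv2.resize(vision.get_image("top")[100:300,240:460],None,fx=3,fy=3,interpolation=cv2.INTER_CUBIC))
cv2.imwrite("pics/side7.png",cv2.resize(vision.get_image("side")[130:290,220:440],None,fx=3.5,fy=3.5,interpolation=cv2.INTER_CUBIC))
```

```text
(no output)
```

View pics/top7.png

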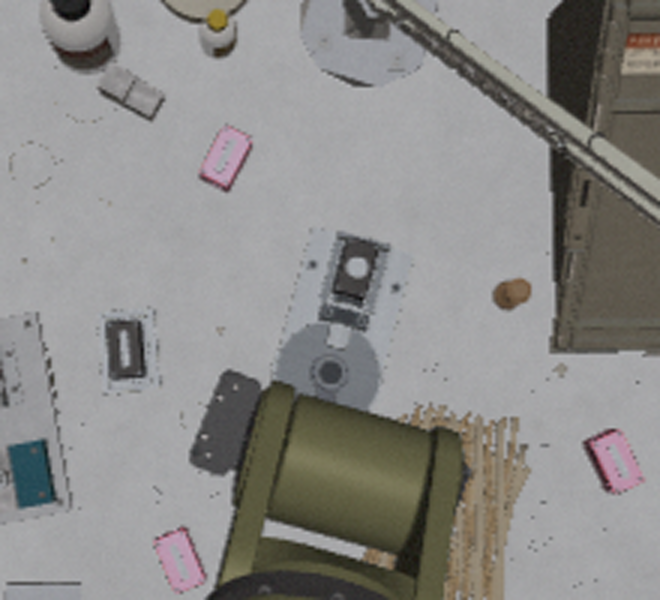

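View pics/side7.png

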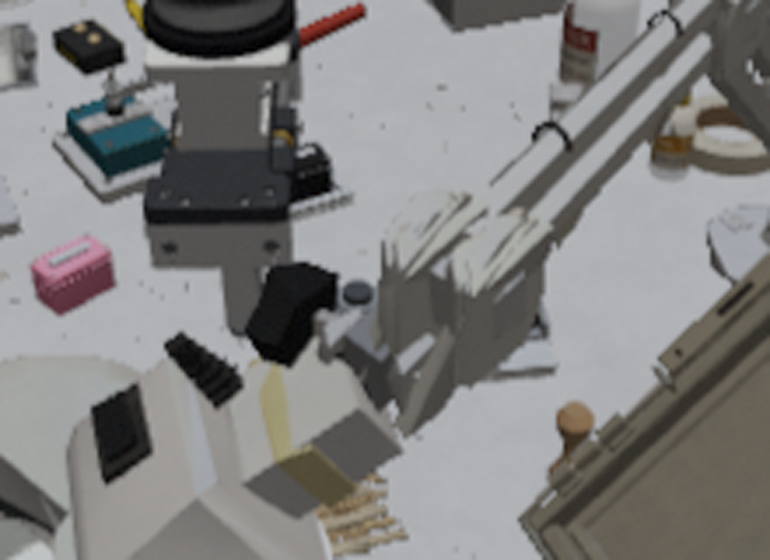

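Run:
```python
from lev import *
import cv2
s=vision.get_image("top")
c=[np.clip(i[170:230,335:380],0,255).astype(np.uint8) for i in (np.load("top5.npy"),s)]
cv2.imwrite("pics/cmp7.png",cv2.resize(np.hstack(c),None,fx=8,fy=8,interpolation=cv2.INTER_NEAREST)); st()
```

```text
33.6 th 0.5568 r 66.15 z 0.2351 ft 7.79 fr 1.55 fz 6.31 op 0.165
```

View pics/cmp7.png

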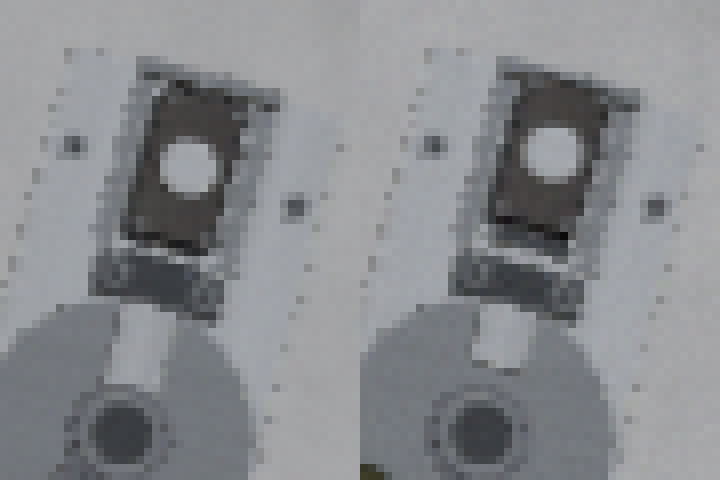

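The grey pad now comes out of the jaw guide and has pushed the housing about 1.5 px, up against the stop wall. That confirms it is clamped, so I'm handing in while holding the lever.

Run:
```python
from lev import *
st(); print(close_job())
```

```text
33.6 th 0.5568 r 66.15 z 0.2351 ft 7.79 fr 1.55 fz 6.31 op 0.165
the job is handed in; nothing more can be done
None
```

I sorted both housings, clamped the good one, and handed the job in at 33.6 s with the gripper still holding the lever. No verdict is reported on hand-in.

- **Housings:** The bar-tag housing is in the reject nest, about 0.6 mm off centre by image fit. The round-tag housing sat on the fixture nest floor, within about 1.5 mm, with the lever still at home. Both were released before I touched the lever.
- **Lever:** I felt three clicks. The push peaked at about 13 N at 0.11, 0.28 and 0.48 rad and fell to about 5–7 N after each. I stopped at 0.557 rad, in the third groove, with a steady push of about 7–8 N.
- **Last picture:** The jaw pad had pushed the good housing against the stop wall, still upright. The oil bottle, step block, stamp and pink look-alikes had not moved.

**Weaker or unconfirmed checks:**
- The squeeze on the housing is judged from the pictures and the lever force, not measured directly.
- Gripping the post shifted the lever angle reading by about 0.02 rad, so I relied on the click count instead of the absolute angle.
- The fit of the seated good housing was about 0.046 rad off the nest's direction, inside the 0.15 rad limit.
- The side camera pictures sat about 1 pixel off from the top camera ones.

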